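Clip the fuse into the tester and press the test plunger

TASK

Put the thick fuse into the fork clip of the fuse tester: push it down past the sprung jaw until it sits fully home, centred between the two ends of the clip, and let go of it. Then press the tester's plunger all the way down to its stop and let it spring back. Leave the slim fuse where it is.

Things in the scene. Friction and masses are not known exactly. Their poses are not given: they have to be found in the camera images.
- fuse: The thick cartridge fuse: white ceramic tube with plain steel end caps, 20 mm diameter, 140 mm long, about 90 g. Origin at its centre, x along its axis. It starts lying level, axis 42 mm above the table, on a low grey rest (120 x 56 mm): two V posts 94 mm apart, 8 mm thick, up to 46 mm high; open between them above a 6 mm base plate.
- slim_fuse: The slim fuse: same materials, 14 mm diameter, 120 mm long. Origin at its centre, x along its axis. It lies 38 mm above the table in another rest of the same kind and is to stay there. Either rest can hold either fuse.
- tester: Fuse tester, fixed: grey and black console 230 mm (x) by 300 mm (y). Origin centre of underside, z up. Its panel rises at 35 degrees from 30 mm high at the front edge (-x). A display head overhangs it: x -28 to +22, y -125 to +45, z 165 to 250 mm; a gripper pointing straight down at the clip would hit it, one square to the panel clears it.
- clip: Fork clip on the sloping panel. Origin: centre of a fully seated fuse. y: along the seated fuse, level. z: square out of the panel, 35 degrees from vertical (fuse goes in along -z). x: up the slope. Panel at z -42 mm. Steel saddles at y +-53 mm, 6 mm thick, each with a fixed prong on the -x side up to z +21 mm. Between y -48 and +48 mm it is open for fingers down to z -29 mm.
- jaw (a joint): Hinge angle (rad) of the clip's sprung jaw: 0 shut, 0.6 wide open. Its two arms stand on the clip's +x side at clip y +-60 mm, 7 mm thick, up to z +37 mm; their noses at z +12 mm hook over the fuse. The fuse pushes it to about 0.15 on the way in (10 to 15 N); it springs back to 0 over a seated fuse.
- plunger (a joint): How far the test plunger is pressed, in m: 0 up, 0.012 at its stop. Spring force 3 N at the start, 9 N at the stop.
- plunger_top (a point): Centre of the top of the plunger's black head, a disc 26 mm in diameter on a steel stem, on the sloping panel beside the clip (at rest x 0, y +115, z -2 mm in the clip's frame). z points out of the panel; the plunger is pressed along -z. It moves with the plunger.

How it is judged:
By the outcome, as a careful person would: the job done as asked, in the order asked, and still so for the second after the job is handed in, with the robot touching nothing.
It also fails if it takes over 53 s, if anything falls off the work surface, if the arm or the gripper's body presses on something with over 40 N, if the wrist force passes 120 N, or if a joint passes its speed limit or range.

ROBOT

A 6-joint arm with a two-finger parallel gripper is mounted at the origin on the work surface. World frame = base frame: x ahead of the robot, y to its left, z up, the work surface at z = 0. Lengths are in m, angles in degrees, forces in N, time in s.
With the tool pointing down it reaches from about 0.375 to 0.9 m from the base axis. Payload 3.1 kg.
Tool frame: the origin (TCP) lies on the centre line of the jaws, within the pads' length; the fingertips stand 19 mm ahead of it and the grasp point (between the pads) is the TCP (tips_ahead is the distance from the TCP to the fingertips, in m); z points along the fingers, y is the line along which they close (so a half turn about z gives the same grasp; the last joint's range is limited). The gripper opens to 87 mm and grips with 3 to 60 N. Pads are 19 mm wide; open, the fingers measure 117 mm over their backs; the gripper's body (75 mm by 190 mm) begins 51 mm behind the grasp point.
Start: joints at [65.002, 30.224, 82.088, -0, 67.689, -10.227], TCP at [0.159, 0.604, 0.242] pointing down, gripper open.
Joint ranges: [-176.69, 176.69], [-43.24, 126.21], [12.49, 139.97], [-82, 262], [0, 151.66], [-163.58, 163.58]. Speed limits (degrees/s): [159.86, 159.86, 180, 180, 180, 180].

INTERFACE

Orientations are given as a 3x3 rotation matrix whose columns are the frame's x, y, z axes.
In Python, from rig import read_state, capture, hand_in, trace, landmark_of, tips_ahead gives the robot as it stands.
- The arm moves only by the shell command python3 -m jog 'ROWS'. ROWS is JSON, a list of rows, each an object of numbers: "tx", "ty", "tz": the shift along the tool's x, y, z in cm; "roll": the turn about the tool's z in rad; "jaw": the opening, from 0 (shut) to 1 (fully open). A call has 1 to 8 rows; each row shifts and turns the commanded pose from where the row before left it, along the tool's axes as they then stand; what a row does not reach is not made up. A row lasts 1/10 s, in which the tool goes at most 50 mm and 8.59 degrees, less where a joint would pass 70% of its speed; a pose out of reach is approached as far as the arm can. A call with a gripper value outside its range is refused whole. The fingers move at their own pace and stop on an object; the grip force is fixed at half the most. Time passes only in rows, so rows that do not move let the fingers close. It gives the time, the measured TCP pose, the force, the opening and the grip force at its end, in the units of the state.
- read_state(): the state, without advancing time (a new reading comes with each control period).
- capture(name): name is "scene" or "top" or "wrist"; returns a dict with "img" (384x512x3 uint8, red, green, blue), "vertical_fov" (degrees; the focal length in pixels is half the picture's height over the tangent of half this angle, whatever the lens; pixels are square), "cx", "cy" (the principal point, pixels), "k1" (the pictures are not rectified: a ray, as slopes to the right and down, at radius r is drawn at 1 + k1 r^2 times it, then the intrinsics apply), "cam_to_world" (4x4, takes a point from camera to world coordinates); the wrist camera has in their place "tool_from_camera" (4x4, takes a point from camera to tool coordinates, whose origin is the TCP and whose axes are the flange's). Camera axes: x right, y up, looking along -z (the intrinsics and any distortion apply to the point x, -y, -z); pixel columns grow to the right and rows downward; lengths in m; the calibration is good to about 2 mm. A picture is of the moment at which its call begins: read the wrist's pose just before it. There is no depth.
- hand_in(): hands the job in; it is judged then, once.
Trained networks look in the newest picture that a camera, given by its name, has taken for a name from the list of things; names that differ only in an ending like _2 or _b are one class to them, and where a whole thing is asked for, a point or a joint stands for the part that bears it (a point fixed in the world has none). Each returns a list of dicts, best first, with "p" (0 to 1); they miss things now and then, are a little off and sometimes report something else, mostly with a low value. They report only what shows in the picture. A call takes as long as a camera call.
- trace(camera, thing): "pixels" (384x512 bool, what is visible of it) and "bbox" ([left, top, width, height] in pixels, round what is visible of it).
- landmark_of(camera, thing): "point" ([row, column] in pixels: a listed point, or the origin of a listed thing).
The state is a dict: "time_s": time; "joint_positions": joint angles; "qvel": joint speeds; "tau": joint torques, N m; "position": TCP position; "tcp_rot": TCP orientation; "force": force on the tool from outside, world axes, zero at the start; "moment": the same for the moment, N m; "opening": opening from 0.0 (shut) to 1.0 (fully open); "grasp_force": force on a finger pad.
Only numpy, scipy, OpenCV 4.12 (cv2) and the standard library are available. Lean on these libraries where they do the work, as an engineer would, in place of code of your own. Each camera call takes 0.05 s, during which the arm holds its last target. There are 200 camera calls.

## Working session

There is one attempt and no reset: what is moved stays moved. The work goes in short steps, Python scripts to look and compute and a shell command to move; the robot and the scene stay as the last step left them, time stands still between calls to the robot, and variables do not carry over. Pictures are saved under pics/ and viewed, at most 10 in all, crops included, and the job is handed in when it is done.

```bash
ls; mkdir -p pics; python3 - <<'E'
from rig import *
import cv2,numpy as np
print(read_state())
print(tips_ahead if not callable(tips_ahead) else tips_ahead())
ims=[]
for c in ["scene","top"]:
    d=capture(c); ims.append(d["img"])
    print(c,{k:v for k,v in d.items() if k!="img"})
    for t in ["fuse","slim_fuse","tester","clip","plunger_top"]:
        print(t,[(np.round(l["point"],1),round(l["p"],2)) for l in landmark_of(c,t)][:3])
    for t in ["fuse","slim_fuse"]:
        print(t,[(l["bbox"],round(l["p"],2)) for l in trace(c,t)][:3])
for c,i in zip("ab",ims): cv2.imwrite(f"pics/{c}.png",i[:,:,::-1])
E
```

```text
pics
{'time_s': 0.0, 'joint_positions': array([ 6.50037497e+01,  3.02767477e+01,  8.21563166e+01, -1.37329358e-03,
        6.76888020e+01, -1.02273254e+01]), 'qvel': array([-0.01185768, -0.06489138, -0.06060652, -0.01355492,  0.01897734,
        0.05179145]), 'tau': array([ 3.81159100e-05, -4.40038168e+01, -1.76594245e+01,  6.32615970e-02,
        5.82305412e-02, -1.61046210e-04]), 'position': array([0.15900769, 0.60372157, 0.24059576]), 'tcp_rot': array([[-9.66963960e-01,  2.54911609e-01, -8.78671200e-04],
       [ 2.54912875e-01,  9.66962085e-01, -1.93711425e-03],
       [ 3.55848827e-04, -2.09710426e-03, -9.99997738e-01]]), 'force': array([-0.47051414, -0.11346881,  0.03832329]), 'moment': array([-0.02388058,  0.03367436,  0.03643058]), 'grasp_force': 0.0, 'opening': 1.0010423782164268}
0.019
scene {'vertical_fov': 46.002922792327354, 'cx': 255.61556330826127, 'cy': 182.12514507934978, 'k1': -0.06934983998653776, 'cam_to_world': array([[-0.88303018, -0.37517902,  0.28195463,  0.86314221],
       [ 0.46930104, -0.71071738,  0.52405853,  0.49011439],
       [ 0.00377429,  0.59508109
[... 393 characters left out ...]
3, 51.5, 16.9], 0.54)]
top {'vertical_fov': 48.309438512759804, 'cx': 260.87071068873377, 'cy': 195.76485429264648, 'k1': -0.005415838563365859, 'cam_to_world': array([[-0.01061617,  0.99582093, -0.09070814,  0.50022817],
       [-0.99994153, -0.01075884, -0.00108403,  0.01731261],
       [-0.00205541,  0.09069133,  0.99587693,  0.99329097],
       [ 0.        ,  0.        ,  0.        ,  1.        ]])}
fuse [(array([244.1, 391.7]), 0.64)]
slim_fuse [(array([218.4, 181.2]), 0.55)]
tester [(array([215.8, 144. ]), 0.74)]
clip []
plunger_top [(array([218.2, 179.8]), 0.63)]
fuse [([375.4, 216.3, 34.4, 55.1], 0.63)]
slim_fuse [([316.7, 198.7, 12.7, 50.8], 0.66), ([372.1, 215.1, 39.1, 58.8], 0.2)]
```

View pics/a.png

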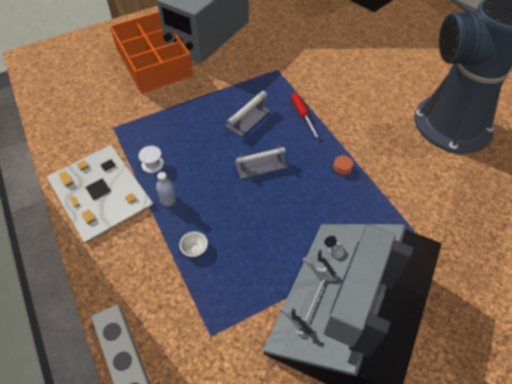

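View pics/b.png

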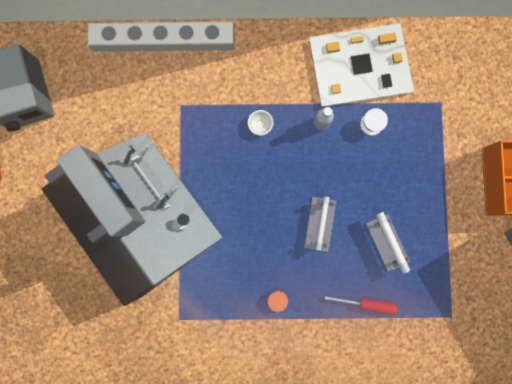

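```bash
cat > h.py <<'E'
import numpy as np, cv2
from rig import *
def cam(d, st=None):
    T=d.get("cam_to_world")
    if T is None:
        W=np.eye(4); W[:3,:3]=st["tcp_rot"]; W[:3,3]=st["position"]; T=W@d["tool_from_camera"]
    return T
def f(d): return d["img"].shape[0]/2/np.tan(np.radians(d["vertical_fov"])/2)
def ray(d,T,rc):
    u=np.array([(rc[1]-d["cx"])/f(d),(rc[0]-d["cy"])/f(d)]); s=u.copy()
    for _ in range(20): s=u/(1+d["k1"]*(s@s))
    v=T[:3,:3]@np.array([s[0],-s[1],-1]); return T[:3,3],v/np.linalg.norm(v)
def at_z(d,T,rc,z):
    o,v=ray(d,T,rc); return o+v*(z-o[2])/v[2]
def tri(rays):
    A=np.zeros((3,3));b=np.zeros(3)
    for o,v in rays:
        P=np.eye(3)-np.outer(v,v);A+=P;b+=P@o
    p=np.linalg.solve(A,b); return p,[np.linalg.norm((np.eye(3)-np.outer(v,v))@(p-o)) for o,v in rays]
def proj(d,T,p):
    q=T[:3,:3].T@(np.asarray(p)-T[:3,3]); s=np.array([q[0],-q[1]])/-q[2]; s=s*(1+d["k1"]*(s@s))
    return np.array([d["cy"]+f(d)*s[1],d["cx"]+f(d)*s[0]])
E
python3 - <<'E'
from h import *
for c in ["top","scene"]:
    d=capture(c);T=cam(d)
    cv2.imwrite(f"pics/{c}_t.png",cv2.resize(d["img"][120:260,50:230] if c=="top" else d["img"][215:385,250:430],None,fx=4,fy=3.9 if 0 else 4,interpolation=cv2.INTER_CUBIC)[:600,:800,::-1])
    for t in ["fuse","slim_fuse"]:
        for m in trace(c,t)[:1]:
            r,q=np.nonzero(m["pixels"]);P=np.c_[r,q].astype(float)
            mu=P.mean(0);U,S,V=np.linalg.svd(P-mu,full_matrices=False);a=(P-mu)@V[0];w=(P-mu)@V[1]
            z=.042 if t=="fuse" else .038
            e=[at_z(d,T,mu+V[0]*k,z) for k in(a.min(),0,a.max())]
            print(c,t,len(r),m["p"],mu,V[0],np.ptp(a),np.ptp(w),"\n",np.round(e,4),np.linalg.norm(e[0]-e[2]))
    l=landmark_of(c,"fuse")
    for x in l[:1]: print("lm",x,at_z(d,T,x["point"],.042))
E
```

```text
top fuse 553 0.72 [242.33996383 392.17540687] [0.90701554 0.42109716] 64.94836114492409 8.714361016499645 
 [[ 0.5462 -0.2425  0.042 ]
 [ 0.4804 -0.2706  0.042 ]
 [ 0.4161 -0.2981  0.042 ]] 0.14140302513104802
top slim_fuse 293 0.66 [222.50170648 321.69283276] [ 0.98755481 -0.15727525] 52.92560243362809 6.572767836016414 
 [[ 0.583  -0.1269  0.038 ]
 [ 0.526  -0.1165  0.038 ]
 [ 0.467  -0.1057  0.038 ]] 0.11793880321380948
lm {'point': [242.9, 392.3], 'p': 0.89} [ 0.47919586 -0.27084317  0.042     ]
scene fuse 403 0.78 [108.49131514 246.48883375] [ 0.64946088 -0.76039501] 49.67775839518285 9.124740122744093 
 [[ 0.4113 -0.2977  0.042 ]
 [ 0.4841 -0.2668  0.042 ]
 [ 0.552  -0.2379  0.042 ]] 0.15283667123399752
scene slim_fuse 244 0.78 [155.42622951 260.52868852] [-0.23397137  0.97224349] 49.47534381603053 5.438234199416129 
 [[ 0.5849 -0.1249  0.038 ]
 [ 0.5253 -0.1139  0.038 ]
 [ 0.4665 -0.1031  0.038 ]] 0.1203848891607688
lm {'point': [105.7, 244.7], 'p': 0.64} [ 0.48344051 -0.27806931  0.042     ]
```

```bash
python3 -m jog '[{"tz":0,"pitch":0.05,"jaw":1}]'; python3 -c "
from rig import *;s=read_state();print(s['time_s'],s['tcp_rot'],s['position'])"
```

```text
1.2 [[-9.66952733e-01  2.54955705e-01  4.99016481e-06]
 [ 2.54955705e-01  9.66952733e-01  2.26988860e-05]
 [ 9.61956993e-07  2.32210209e-05 -1.00000000e+00]] [0.1593206  0.60434187 0.24154873]$[0]: bad value
```

View pics/top_t.png

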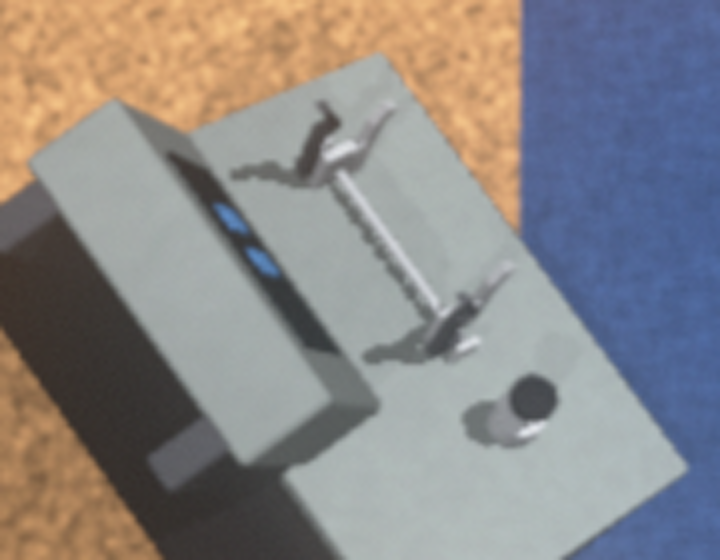

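View pics/scene_t.png

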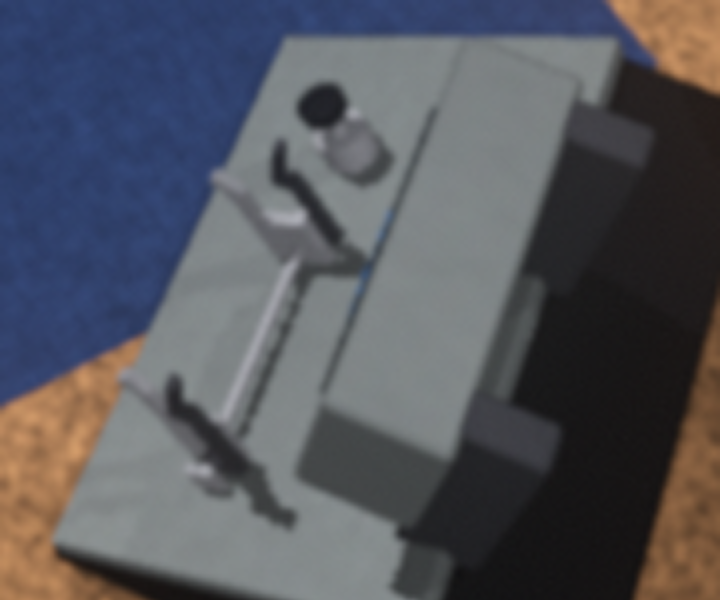

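```bash
python3 -m jog '[{"tz":-3.2,"roll":-0.133,"jaw":1},{"tz":-3.2,"roll":-0.133},{"tz":-3.2,"roll":-0.133},{"tz":-3.2,"roll":-0.133},{"tz":-3.2,"roll":-0.133}]'
python3 -m jog '[{"tx":-0.7,"ty":-4.4},{"tx":-0.7,"ty":-4.4},{"tx":-0.7,"ty":-4.4},{"tx":-0.7,"ty":-4.4},{"tx":-0.7,"ty":-4.4},{"tx":-0.7,"ty":-4.4},{"tx":-0.7,"ty":-4.4},{"tx":-0.7,"ty":-4.4}]'
python3 -m jog '[{"tx":-0.8,"ty":-4.4},{"tx":-0.8,"ty":-4.4},{"tx":-0.8,"ty":-4.4},{"tx":-0.8,"ty":-4.4}]'
```

```text
$[0]: bad value
$[0]: bad value
$[0]: bad value
```

```bash
python3 -m jog '[{"tx":0,"ty":0,"tz":-3.2,"roll":-0.133,"jaw":1},{"tx":0,"ty":0,"tz":-3.2,"roll":-0.133,"jaw":1},{"tx":0,"ty":0,"tz":-3.2,"roll":-0.133,"jaw":1},{"tx":0,"ty":0,"tz":-3.2,"roll":-0.133,"jaw":1},{"tx":0,"ty":0,"tz":-3.2,"roll":-0.133,"jaw":1}]'
```

```text
time_s: 1.7
position: [0.1592, 0.6041, 0.4029]
tcp_rot: [[-0.916, -0.401, 0.0], [-0.401, 0.916, 0.0], [-0.0, 0.0, -1.0]]
force: [0.2, 0.2, -0.1]
opening: 0.999
grasp_force: 0.0
```

```bash
python3 -m jog '[{"tx":-0.7,"ty":-4.4,"tz":0,"roll":0,"pitch":0.0,"yaw":0.0,"jaw":1}]'
python3 -m jog '[{"tx":-0.7,"ty":-4.4,"tz":0,"roll":0,"jaw":1},{"tx":-0.7,"ty":-4.4,"tz":0,"roll":0,"jaw":1},{"tx":-0.7,"ty":-4.4,"tz":0,"roll":0,"jaw":1},{"tx":-0.7,"ty":-4.4,"tz":0,"roll":0,"jaw":1},{"tx":-0.7,"ty":-4.4,"tz":0,"roll":0,"jaw":1},{"tx":-0.7,"ty":-4.4,"tz":0,"roll":0,"jaw":1},{"tx":-0.7,"ty":-4.4,"tz":0,"roll":0,"jaw":1},{"tx":-0.7,"ty":-4.4,"tz":0,"roll":0,"jaw":1}]'
python3 -m jog '[{"tx":-0.8,"ty":-4.4,"tz":0,"roll":0,"jaw":1},{"tx":-0.8,"ty":-4.4,"tz":0,"roll":0,"jaw":1},{"tx":-0.8,"ty":-4.4,"tz":0,"roll":0,"jaw":1},{"tx":-0.8,"ty":-4.4,"tz":0,"roll":0,"jaw":1}]'
```

```text
time_s: 2.5
position: [0.3507, 0.3017, 0.4018]
tcp_rot: [[-0.918, -0.396, 0.001], [-0.396, 0.918, 0.0], [-0.001, 0.0, -1.0]]
force: [1.9, -0.0, 0.2]
opening: 0.999
grasp_force: 0.0
time_s: 2.9
position: [0.4499, 0.1527, 0.4018]
tcp_rot: [[-0.918, -0.396, 0.001], [-0.396, 0.918, 0.0], [-0.001, 0.0, -1.0]]
force: [-0.1, -0.2, 0.1]
opening: 1.0
grasp_force: 0.0$[0]: bad value
```

```bash
python3 - <<'E'
from h import *
s=read_state();d=capture("wrist");T=cam(d,s)
cv2.imwrite("pics/w1.png",d["img"][:,:,::-1])
np.savez("w1.npz",T=T,**{k:d[k] for k in["img","vertical_fov","cx","cy","k1"]})
print(s["joint_positions"],np.round(d["tool_from_camera"],3),d["vertical_fov"])
for t in ["clip","plunger_top","tester","jaw","fuse"]: print(t,[(l["point"],l["p"]) for l in landmark_of("wrist",t)][:3],[(l["bbox"],l["p"]) for l in trace("wrist",t)][:2])
E
```

```text
[ 5.22778469e+00  8.75300382e+00  8.91786510e+01  1.52531257e-02
  8.20230541e+01 -1.08093386e+02] [[-0.     0.969  0.248  0.066]
 [ 1.     0.    -0.001 -0.   ]
 [-0.001  0.248 -0.969 -0.142]
 [ 0.     0.     0.     1.   ]] 66.45929609871973
clip [] [([264.9, 233.7, 10.0, 6.0], 0.52)]
plunger_top [([218.5, 250.4], 0.67)] []
tester [([228.7, 300.3], 0.58)] [([221.4, 142.0, 159.9, 228.6], 0.71)]Traceback (most recent call last):
  File "<stdin>", line 6, in <module>
ValueError: it knows: clip, fuse, plunger_top, slim_fuse, tester
```

View pics/w1.png

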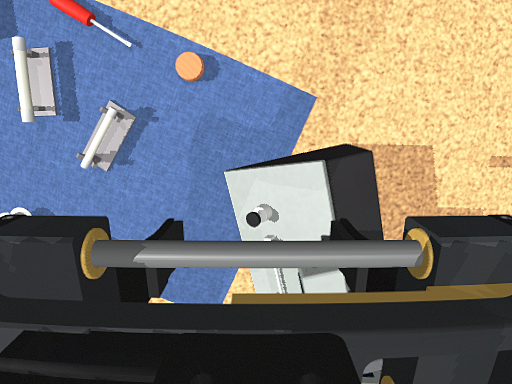

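```bash
python3 - <<'E'
from h import *
t=capture("top");s=capture("scene");w=dict(np.load("w1.npz"));
Tt,Ts=cam(t),cam(s)
pts={"plunger":((219.1,182.8),(240.9,330.3),(218.3,252.5)),"prongA":((145.3,147.6),(308.6,280.3)),"prongB":((185.8,177.6),(258.3,302.8)),"armA":((145.6,130.1),(309.6,292.6)),"armB":((193.8,165.8),(250.8,319.6))}
R={}
for k,v in pts.items():
    r=[ray(t,Tt,v[0]),ray(s,Ts,v[1])]
    if len(v)>2: r.append(ray(w,w["T"],v[2]))
    p,e=tri(r);R[k]=p;print(k,np.round(p,4),np.round(e,4))
y=R["prongB"]-R["prongA"];print("prong",np.linalg.norm(y),np.degrees(np.arctan2(y[1],y[0])))
y=R["armB"]-R["armA"];print("arm",np.linalg.norm(y),np.degrees(np.arctan2(y[1],y[0])))
for n,d in(("top",t),("scene",s)):
  for k in ["plunger_top","tester","clip"]: print(n,k,[(l["point"],round(l["p"],2)) for l in landmark_of(n,k)][:2])
E
```

```text
plunger [0.5338 0.1821 0.0996] [0.0008 0.0007 0.0001]
prongA [0.6888 0.2562 0.1076] [0.0015 0.0015]
prongB [0.603  0.192  0.1076] [0.0008 0.0008]
armA [0.6805 0.28   0.1479] [0.0008 0.0008]
armB [0.5823 0.2082 0.146 ] [0.0013 0.0013]
prong 0.10713171176201891 -143.18858720946204
arm 0.12168708936050772 -143.79519675986634
top plunger_top [([218.9, 182.0], 0.45)]
top tester [([215.1, 146.8], 0.92)]
top clip []
scene plunger_top [([237.3, 329.6], 0.53)]
scene tester [([310.8, 347.0], 0.89)]
scene clip []
```

```bash
python3 -m jog '[{"tx":1.5,"ty":-4.5,"tz":0,"roll":0,"jaw":1},{"tx":1.5,"ty":-4.5,"tz":0,"roll":0,"jaw":1},{"tx":1.5,"ty":-4.5,"tz":0,"roll":0,"jaw":1},{"tx":1.5,"ty":-4.5,"tz":0,"roll":0,"jaw":1},{"tx":1.5,"ty":-4.5,"tz":0,"roll":0,"jaw":1},{"tx":1.5,"ty":-4.5,"tz":0,"roll":0,"jaw":1},{"tx":1.5,"ty":-4.5,"tz":2,"roll":0,"jaw":1},{"tx":1.6,"ty":-4.2,"tz":3,"roll":0,"jaw":1}]'
python3 -m jog '[{"tx":1.7,"ty":-4.3,"tz":2,"roll":0,"jaw":1},{"tx":0,"ty":0,"tz":4,"roll":0,"jaw":1},{"tx":0,"ty":0,"tz":4,"roll":0,"jaw":1},{"tx":0,"ty":0,"tz":3,"roll":0,"jaw":1},{"tx":0,"ty":0,"tz":0,"roll":0,"jaw":1}]'
python3 - <<'E'
from h import *
s=read_state();d=capture("wrist");T=cam(d,s);print(s["joint_positions"],s["position"])
cv2.imwrite("pics/w2.png",d["img"][:,:,::-1])
for l in landmark_of("wrist","fuse")[:2]: print("lm",l,at_z(d,T,l["point"],.042))
for m in trace("wrist","fuse")[:2]:
    r,q=np.nonzero(m["pixels"]);P=np.c_[r,q].astype(float)
    mu=P.mean(0);U,S,V=np.linalg.svd(P-mu,full_matrices=False);a=(P-mu)@V[0]
    e=np.array([at_z(d,T,mu+V[0]*k,.042) for k in(a.min(),0,a.max())]);v=e[2]-e[0]
    print(m["p"],m["bbox"],np.round(e,4),np.linalg.norm(v),np.degrees(np.arctan2(v[1],v[0])), "tool offs",s["tcp_rot"].T@(e-s["position"]).T)
E
```

```text
time_s: 4.45
position: [0.4804, -0.2197, 0.3555]
tcp_rot: [[-0.918, -0.395, 0.005], [-0.395, 0.918, -0.003], [-0.003, -0.005, -1.0]]
force: [0.5, -0.3, -0.1]
opening: 1.002
grasp_force: 0.0
time_s: 4.95
position: [0.4781, -0.2607, 0.2203]
tcp_rot: [[-0.918, -0.396, -0.008], [-0.396, 0.918, 0.007], [0.005, 0.009, -1.0]]
force: [0.3, 0.9, 0.6]
opening: 1.0
grasp_force: 0.0
[-4.03601395e+01  2.58223904e+01  9.45949977e+01  3.19922760e-03
  6.01855614e+01 -1.53664194e+02] [ 0.47812789 -0.26065591  0.22033002]
0.86 [237.3, 117.9, 21.2, 124.5] [[ 0.4179 -0.2956  0.042 ]
 [ 0.4777 -0.2703  0.042 ]
 [ 0.5472 -0.2409  0.042 ]] 0.14035225251179984 22.9349335737051 tool offs [[ 0.06828845  0.00339247 -0.0720594 ]
 [-0.00998362 -0.01036561 -0.01088078]
 [ 0.17856139  0.1782576   0.17790373]]
```

View pics/w2.png

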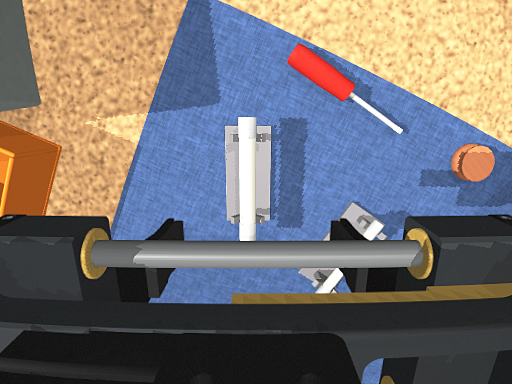

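```bash
python3 -m jog '[{"tx":-0.1,"ty":-0.5,"tz":4,"roll":0,"jaw":1},{"tx":-0.1,"ty":-0.5,"tz":4,"roll":0,"jaw":1},{"tx":0,"ty":0,"tz":4,"roll":0,"jaw":1},{"tx":0,"ty":0,"tz":3,"roll":0,"jaw":1},{"tx":0,"ty":0,"tz":1.8,"roll":0,"jaw":1},{"tx":0,"ty":0,"tz":1,"roll":0,"jaw":1},{"tx":0,"ty":0,"tz":0,"roll":0,"jaw":1}]'
python3 -m jog '[{"tx":0,"ty":0,"tz":0,"roll":0,"jaw":0},{"tx":0,"ty":0,"tz":0,"roll":0,"jaw":0},{"tx":0,"ty":0,"tz":0,"roll":0,"jaw":0},{"tx":0,"ty":0,"tz":0,"roll":0,"jaw":0},{"tx":0,"ty":0,"tz":0,"roll":0,"jaw":0},{"tx":0,"ty":0,"tz":0,"roll":0,"jaw":0}]'
```

```text
time_s: 5.8
position: [0.4873, -0.2715, 0.047]
tcp_rot: [[-0.918, -0.396, 0.001], [-0.396, 0.918, -0.001], [-0.001, -0.001, -1.0]]
force: [-0.2, 0.1, 0.9]
opening: 1.005
grasp_force: 0.0
time_s: 6.4
position: [0.4865, -0.2709, 0.0467]
tcp_rot: [[-0.918, -0.396, 0.0], [-0.396, 0.918, -0.0], [-0.0, -0.0, -1.0]]
force: [-0.4, -0.6, -0.1]
opening: 0.541
grasp_force: 0.0
```

```bash
python3 -m jog '[{"tx":0.2,"ty":0,"tz":0.4,"roll":0,"jaw":0},{"tx":0,"ty":0,"tz":0,"roll":0,"jaw":0},{"tx":0,"ty":0,"tz":0,"roll":0,"jaw":0},{"tx":0,"ty":0,"tz":0,"roll":0,"jaw":0},{"tx":0,"ty":0,"tz":0,"roll":0,"jaw":0},{"tx":0,"ty":0,"tz":0,"roll":0,"jaw":0}]'
```

```text
time_s: 7.0
position: [0.4826, -0.2686, 0.0419]
tcp_rot: [[-0.919, -0.395, -0.005], [-0.395, 0.919, 0.006], [0.002, 0.007, -1.0]]
force: [-2.1, 6.0, 2.0]
opening: 0.221
grasp_force: 30.0
```

```bash
python3 -m jog '[{"tx":0,"ty":0,"tz":-3,"roll":0,"jaw":0},{"tx":0,"ty":0,"tz":-4.5,"roll":0,"jaw":0},{"tx":-1.5,"ty":3.7,"tz":-2.8,"roll":0,"jaw":0},{"tx":-1.5,"ty":3.7,"tz":-2.8,"roll":0,"jaw":0},{"tx":-1.5,"ty":3.7,"tz":-2.8,"roll":0,"jaw":0},{"tx":-1.5,"ty":3.7,"tz":-2.8,"roll":0,"jaw":0},{"tx":-1.5,"ty":3.7,"tz":-2.8,"roll":0,"jaw":0},{"tx":-1.5,"ty":3.7,"tz":-2.8,"roll":0,"jaw":0}]'
python3 -m jog '[{"tx":-1.5,"ty":3.7,"tz":-2.8,"roll":0,"jaw":0},{"tx":-1.5,"ty":3.7,"tz":-2.8,"roll":0,"jaw":0},{"tx":-1.5,"ty":3.7,"tz":-2.8,"roll":0,"jaw":0},{"tx":-1.5,"ty":3.7,"tz":-2.8,"roll":0,"jaw":0},{"tx":0.8,"ty":4.8,"tz":0,"roll":0,"jaw":0},{"tx":0.8,"ty":4.8,"tz":0,"roll":0,"jaw":0},{"tx":0.8,"ty":4.8,"tz":0,"roll":0,"jaw":0},{"tx":0.8,"ty":4.8,"tz":0,"roll":0,"jaw":0}]'
python3 -m jog '[{"tx":0.8,"ty":4.8,"tz":0,"roll":0,"jaw":0},{"tx":0.8,"ty":4.8,"tz":0,"roll":0,"jaw":0},{"tx":0.8,"ty":4.8,"tz":0,"roll":0,"jaw":0},{"tx":0.8,"ty":4.8,"tz":0,"roll":0,"jaw":0},{"tx":0.8,"ty":4.8,"tz":0,"roll":0,"jaw":0},{"tx":0.8,"ty":4.8,"tz":0,"roll":0,"jaw":0},{"tx":0,"ty":0,"tz":0,"roll":-0.115,"jaw":0},{"tx":0,"ty":0,"tz":0,"roll":-0.115,"jaw":0}]'
```

```text
time_s: 7.8
position: [0.4787, -0.0306, 0.2865]
tcp_rot: [[-0.918, -0.396, -0.0], [-0.396, 0.918, 0.0], [0.0, 0.0, -1.0]]
force: [0.6, 0.4, -0.8]
opening: 0.218
grasp_force: 29.9
time_s: 8.6
position: [0.3688, 0.2923, 0.3973]
tcp_rot: [[-0.918, -0.396, -0.0], [-0.396, 0.918, -0.0], [0.0, -0.0, -1.0]]
force: [0.8, 0.9, -1.6]
opening: 0.218
grasp_force: 29.9
time_s: 9.4
position: [0.2106, 0.5374, 0.3964]
tcp_rot: [[-0.799, -0.601, -0.001], [-0.601, 0.799, -0.002], [0.002, -0.001, -1.0]]
force: [-0.6, -0.8, -1.1]
opening: 0.219
grasp_force: 29.9
```

```bash
python3 -m jog '[{"tx":3.5,"ty":3.5,"tz":0,"roll":0,"jaw":0},{"tx":3.5,"ty":3.5,"tz":0,"roll":0,"jaw":0},{"tx":3.5,"ty":3.5,"tz":0,"roll":0,"jaw":0},{"tx":3.5,"ty":3.5,"tz":0,"roll":0,"jaw":0},{"tx":4,"ty":3,"tz":0,"roll":0,"jaw":0},{"tx":4,"ty":3,"tz":0,"roll":0,"jaw":0},{"tx":4,"ty":3,"tz":0,"roll":0,"jaw":0},{"tx":4,"ty":3,"tz":0,"roll":0,"jaw":0}]'
python3 -m jog '[{"tx":4.3,"ty":2.5,"tz":0,"roll":0,"jaw":0},{"tx":4.3,"ty":2.5,"tz":0,"roll":0,"jaw":0},{"tx":4.3,"ty":2.5,"tz":0,"roll":0,"jaw":0},{"tx":4.3,"ty":2.5,"tz":0,"roll":0,"jaw":0},{"tx":4.3,"ty":2.5,"tz":0,"roll":0,"jaw":0},{"tx":4.3,"ty":2.5,"tz":0,"roll":0,"jaw":0},{"tx":4.4,"ty":2.5,"tz":0,"roll":0,"jaw":0},{"tx":0,"ty":0,"tz":0,"roll":0,"jaw":0}]'
python3 -c "
from rig import *;print(read_state()['joint_positions'])"
```

```text
time_s: 10.2
position: [-0.1855, 0.5664, 0.397]
tcp_rot: [[-0.804, -0.595, 0.0], [-0.595, 0.804, -0.001], [0.0, -0.001, -1.0]]
force: [0.5, 1.1, -0.4]
opening: 0.219
grasp_force: 29.9
time_s: 11.0
position: [-0.5361, 0.525, 0.3945]
tcp_rot: [[-0.799, -0.601, -0.002], [-0.601, 0.799, -0.003], [0.003, -0.002, -1.0]]
force: [0.5, 0.3, -1.5]
opening: 0.217
grasp_force: 29.9
[1.27021985e+02 3.54353766e+01 4.85329248e+01 1.87265066e-01
 9.61248407e+01 9.91448210e-02]
```

Now push outward past reach to see whether the tool tilts.

```bash
python3 -m jog '[{"tx":0,"ty":4,"tz":0,"roll":0,"jaw":0},{"tx":0,"ty":4,"tz":0,"roll":0,"jaw":0},{"tx":0,"ty":4,"tz":0,"roll":0,"jaw":0},{"tx":0,"ty":4,"tz":0,"roll":0,"jaw":0},{"tx":0,"ty":4,"tz":0,"roll":0,"jaw":0},{"tx":0,"ty":4,"tz":0,"roll":0,"jaw":0}]'
python3 -c "
from rig import *;print(read_state()['joint_positions'])"
```

```text
time_s: 11.6
position: [-0.6212, 0.668, 0.3623]
tcp_rot: [[-0.804, -0.593, -0.037], [-0.594, 0.803, 0.039], [0.007, 0.053, -0.999]]
force: [-0.7, 0.0, -0.6]
opening: 0.22
grasp_force: 29.9
[125.80042481  55.3729655   12.75046509   0.44694483 108.81605574
  -0.50844234]
```

```bash
python3 -m jog '[{"tx":0,"ty":5,"tz":0,"roll":0,"jaw":0},{"tx":0,"ty":5,"tz":0,"roll":0,"jaw":0},{"tx":0,"ty":5,"tz":0,"roll":0,"jaw":0},{"tx":0,"ty":5,"tz":0,"roll":0,"jaw":0}]'
python3 -c "
from rig import *;print(read_state()['joint_positions'])"
```

```text
time_s: 12.0
position: [-0.6406, 0.7189, 0.3286]
tcp_rot: [[-0.803, -0.583, -0.12], [-0.595, 0.793, 0.132], [0.019, 0.177, -0.984]]
force: [-0.1, 0.4, -0.3]
opening: 0.216
grasp_force: 29.9
[124.66635674  57.82209862  12.69416743   1.40691159  99.30087389
  -1.43920933]
```

```bash
python3 -m jog '[{"tx":0,"ty":5,"tz":0,"roll":0,"jaw":0},{"tx":0,"ty":5,"tz":0,"roll":0,"jaw":0},{"tx":0,"ty":5,"tz":0,"roll":0,"jaw":0},{"tx":0,"ty":5,"tz":0,"roll":0,"jaw":0},{"tx":0,"ty":5,"tz":0,"roll":0,"jaw":0},{"tx":0,"ty":5,"tz":0,"roll":0,"jaw":0}]'
python3 -c "
from rig import *;print(read_state()['joint_positions'])"
```

```text
time_s: 12.6
position: [-0.6621, 0.779, 0.325]
tcp_rot: [[-0.801, -0.549, -0.241], [-0.598, 0.754, 0.271], [0.033, 0.362, -0.932]]
force: [0.5, -0.4, -0.3]
opening: 0.219
grasp_force: 29.9
[123.27496446  58.98450499  12.69995147   3.03052742  87.23579886
  -2.72918806]
```

```bash
python3 -m jog '[{"tx":-3,"ty":4,"tz":0,"roll":0,"jaw":0},{"tx":-3,"ty":4,"tz":0,"roll":0,"jaw":0},{"tx":-3,"ty":4,"tz":0,"roll":0,"jaw":0},{"tx":-2,"ty":4.5,"tz":0,"roll":0,"jaw":0}]'
python3 -c "
from rig import *;print(read_state()['joint_positions'])"
```

```text
time_s: 13.0
position: [-0.5872, 0.8669, 0.3432]
tcp_rot: [[-0.802, -0.519, -0.296], [-0.596, 0.722, 0.351], [0.032, 0.458, -0.889]]
force: [0.6, -0.3, -1.2]
opening: 0.216
grasp_force: 29.9
[116.29425027  58.62660593  12.68685736   6.35292317  82.10269663
  -9.26164869]
```

```bash
python3 -m jog '[{"tx":-2.5,"ty":4.3,"tz":0,"roll":0,"jaw":0},{"tx":-2.5,"ty":4.3,"tz":0,"roll":0,"jaw":0},{"tx":-2,"ty":4.5,"tz":0,"roll":0,"jaw":0},{"tx":-1,"ty":4.8,"tz":0,"roll":0,"jaw":0}]'
python3 -c "
from rig import *;print(read_state()['joint_positions'])"
```

```text
time_s: 13.4
position: [-0.5438, 0.9196, 0.3809]
tcp_rot: [[-0.805, -0.48, -0.347], [-0.592, 0.674, 0.441], [0.023, 0.561, -0.828]]
force: [-0.2, 0.1, -1.4]
opening: 0.22
grasp_force: 29.9
[112.23947984  57.39631313  12.56859992   9.13018453  77.09426596
 -13.10123029]
```

```bash
cat > go.py <<'E'
from h import *
import sys
def legs(*pts):
    s=read_state();R=s["tcp_rot"];p=s["position"]
    for q in pts:
        d=R.T@(np.array(q)-p)*100;n=int(np.ceil(np.linalg.norm(d)/4.8));print(q,"tot",np.round(d,2),"n",n,"row",np.round(d/n,2));p=np.array(q)
E
python3 -c "
from go import *
legs((-.45,.75,.4),(-.05,.62,.42),(.25,.42,.43),(.55,.08,.42),(.682,.176,.25))"
```

```text
(-0.45, 0.75, 0.4) tot [  2.53 -14.87 -12.31] n 5 row [ 0.51 -2.97 -2.46]
(-0.05, 0.62, 0.42) tot [-24.47 -26.86 -21.28] n 9 row [-2.72 -2.98 -2.36]
(0.25, 0.42, 0.43) tot [-12.29 -27.34 -20.07] n 8 row [-1.54 -3.42 -2.51]
(0.55, 0.08, 0.42) tot [ -4.05 -37.9  -24.58] n 10 row [-0.4  -3.79 -2.46]
(0.682, 0.176, 0.25) tot [-16.7   -9.4   13.72] n 5 row [-3.34 -1.88  2.74]
```

```bash
python3 -m jog '[{"tx":0.5,"ty":-3,"tz":-2.5,"roll":0,"jaw":0},{"tx":0.5,"ty":-3,"tz":-2.5,"roll":0,"jaw":0},{"tx":0.5,"ty":-3,"tz":-2.5,"roll":0,"jaw":0},{"tx":0.5,"ty":-3,"tz":-2.5,"roll":0,"jaw":0},{"tx":0.5,"ty":-3,"tz":-2.5,"roll":0,"jaw":0},{"tx":-2.7,"ty":-3,"tz":-2.4,"roll":0,"jaw":0},{"tx":-2.7,"ty":-3,"tz":-2.4,"roll":0,"jaw":0},{"tx":-2.7,"ty":-3,"tz":-2.4,"roll":0,"jaw":0}]'
python3 -m jog '[{"tx":-2.7,"ty":-3,"tz":-2.4,"roll":0,"jaw":0},{"tx":-2.7,"ty":-3,"tz":-2.4,"roll":0,"jaw":0},{"tx":-2.7,"ty":-3,"tz":-2.4,"roll":0,"jaw":0},{"tx":-2.7,"ty":-3,"tz":-2.4,"roll":0,"jaw":0},{"tx":-2.7,"ty":-3,"tz":-2.4,"roll":0,"jaw":0},{"tx":-2.7,"ty":-3,"tz":-2.4,"roll":0,"jaw":0},{"tx":0,"ty":0,"tz":0,"roll":0,"jaw":0}]'
python3 -c "
from go import *
print(read_state()['joint_positions'])
legs((.25,.42,.43),(.55,.08,.42),(.682,.176,.25))"
```

```text
time_s: 14.2
position: [-0.319, 0.7046, 0.4102]
tcp_rot: [[-0.802, -0.483, -0.35], [-0.596, 0.671, 0.441], [0.022, 0.563, -0.826]]
force: [-0.5, 0.5, -1.2]
opening: 0.218
grasp_force: 29.9
time_s: 14.9
position: [-0.0467, 0.618, 0.4247]
tcp_rot: [[-0.808, -0.479, -0.343], [-0.589, 0.675, 0.445], [0.018, 0.561, -0.828]]
force: [-0.7, 0.3, -1.0]
opening: 0.222
grasp_force: 29.9
[ 71.0125536   11.65053523  89.59225593  31.94338261  62.3307174
 -65.76639953]
(0.25, 0.42, 0.43) tot [-12.3  -27.29 -19.4 ] n 8 row [-1.54 -3.41 -2.43]
(0.55, 0.08, 0.42) tot [ -4.23 -37.89 -24.57] n 10 row [-0.42 -3.79 -2.46]
(0.682, 0.176, 0.25) tot [-16.63  -9.39  13.82] n 5 row [-3.33 -1.88  2.76]
```

```bash
python3 -m jog '[{"tx":-1.5,"ty":-3.4,"tz":-2.4,"roll":0,"jaw":0},{"tx":-1.5,"ty":-3.4,"tz":-2.4,"roll":0,"jaw":0},{"tx":-1.5,"ty":-3.4,"tz":-2.4,"roll":0,"jaw":0},{"tx":-1.5,"ty":-3.4,"tz":-2.4,"roll":0,"jaw":0},{"tx":-1.5,"ty":-3.4,"tz":-2.4,"roll":0,"jaw":0},{"tx":-1.5,"ty":-3.4,"tz":-2.4,"roll":0,"jaw":0},{"tx":-1.5,"ty":-3.4,"tz":-2.4,"roll":0,"jaw":0},{"tx":-1.5,"ty":-3.4,"tz":-2.4,"roll":0,"jaw":0}]'
python3 -m jog '[{"tx":-0.4,"ty":-3.8,"tz":-2.5,"roll":0,"jaw":0},{"tx":-0.4,"ty":-3.8,"tz":-2.5,"roll":0,"jaw":0},{"tx":-0.4,"ty":-3.8,"tz":-2.5,"roll":0,"jaw":0},{"tx":-0.4,"ty":-3.8,"tz":-2.5,"roll":0,"jaw":0},{"tx":-0.4,"ty":-3.8,"tz":-2.5,"roll":0,"jaw":0},{"tx":-0.4,"ty":-3.8,"tz":-2.5,"roll":0,"jaw":0},{"tx":0,"ty":0,"tz":0,"roll":0,"jaw":0}]'
python3 -c "
from go import *
print(read_state()['joint_positions'])
legs((.55,.08,.42),(.682,.176,.25))"
```

```text
time_s: 15.7
position: [0.2437, 0.4215, 0.4281]
tcp_rot: [[-0.803, -0.485, -0.346], [-0.595, 0.672, 0.44], [0.019, 0.559, -0.829]]
force: [0.5, 0.6, -1.7]
opening: 0.22
grasp_force: 29.9
time_s: 16.4
position: [0.4291, 0.2142, 0.4227]
tcp_rot: [[-0.807, -0.482, -0.341], [-0.59, 0.678, 0.439], [0.02, 0.555, -0.831]]
force: [-0.1, 1.3, -0.1]
opening: 0.224
grasp_force: 29.9
[  -2.46099729   15.43090919   84.5272129    25.68879894  102.14762431
 -127.78110245]
(0.55, 0.08, 0.42) tot [ -1.85 -15.07  -9.78] n 4 row [-0.46 -3.77 -2.45]
(0.682, 0.176, 0.25) tot [-16.65  -9.3   13.84] n 5 row [-3.33 -1.86  2.77]
```

```bash
python3 -m jog '[{"tx":-0.5,"ty":-3.8,"tz":-2.4,"roll":0,"jaw":0},{"tx":-0.5,"ty":-3.8,"tz":-2.4,"roll":0,"jaw":0},{"tx":-0.5,"ty":-3.8,"tz":-2.4,"roll":0,"jaw":0},{"tx":-0.5,"ty":-3.8,"tz":-2.4,"roll":-0.02,"jaw":0},{"tx":-3.3,"ty":-1.9,"tz":2.8,"roll":0,"jaw":0},{"tx":-3.3,"ty":-1.9,"tz":2.8,"roll":0,"jaw":0},{"tx":-3.3,"ty":-1.9,"tz":2.8,"roll":0,"jaw":0},{"tx":-3.3,"ty":-1.9,"tz":2.8,"roll":0,"jaw":0}]'
python3 -m jog '[{"tx":-3.3,"ty":-1.8,"tz":2.8,"roll":0,"jaw":0},{"tx":0,"ty":0,"tz":0,"roll":0,"jaw":0},{"tx":0,"ty":0,"tz":0,"roll":0,"jaw":0}]'
python3 - <<'E'
from h import *
s=read_state();print(s["joint_positions"],s["position"],s["tcp_rot"].round(3))
d=capture("wrist");T=cam(d,s)
cv2.imwrite("pics/w3.png",d["img"][:,:,::-1])
np.savez("w3.npz",T=T,**{k:d[k] for k in["img","vertical_fov","cx","cy","k1"]})
O=np.array([.627,.2496,.1012]);Y=np.array([-.804,-.595,0]);X=np.array([-.487,.658,.574]);Z=np.cross(X,Y)
for n,p in(("O",O),("plung",O+.115*Y-.002*Z),("armA",O-.06*Y+.037*Z+.02*X),("armB",O+.06*Y+.037*Z+.02*X),("prA",O-.053*Y+.021*Z-.02*X),("prB",O+.053*Y+.021*Z-.02*X)): print(n,proj(d,T,p).round(1))
for t in ["plunger_top","clip","fuse"]: print(t,[(l["point"],l["p"]) for l in landmark_of("wrist",t)][:2])
for c in("top","scene"):
    e=capture(c);cv2.imwrite(f"pics/{c}_3.png",cv2.resize(e["img"][115:255,70:270] if c=="top" else e["img"][200:340,230:430],None,fx=4,fy=4,interpolation=cv2.INTER_CUBIC)[:,:,::-1])
E
```

```text
time_s: 17.2
position: [0.6519, 0.1659, 0.2796]
tcp_rot: [[-0.793, -0.501, -0.346], [-0.609, 0.661, 0.438], [0.009, 0.558, -0.829]]
force: [0.4, 0.6, -1.3]
opening: 0.224
grasp_force: 29.9
time_s: 17.5
position: [0.6755, 0.1859, 0.245]
tcp_rot: [[-0.792, -0.499, -0.352], [-0.61, 0.66, 0.438], [0.014, 0.561, -0.827]]
force: [0.5, 0.5, -1.0]
opening: 0.219
grasp_force: 29.9
[  -3.74534746   45.32978695   58.67960271   24.83379239   99.6658766
 -132.09586986] [0.67546937 0.18587637 0.24503362] [[-0.792 -0.499 -0.352]
 [-0.61   0.66   0.438]
 [ 0.014  0.561 -0.827]]
O [184.8 243.6]
plung [ 71.9 243.7]
armA [251.4 261.7]
armB [128.1 263.3]
prA [238.2 223.5]
prB [135.  221.6]
plunger_top [([71.6, 242.6], 0.84)]
clip []
fuse [([245.4, 254.3], 0.58)]
```

View pics/w3.png

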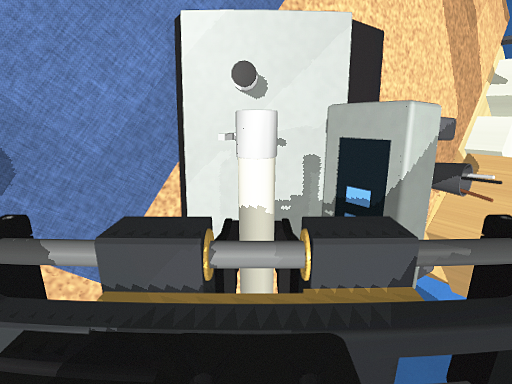

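View pics/top_3.png

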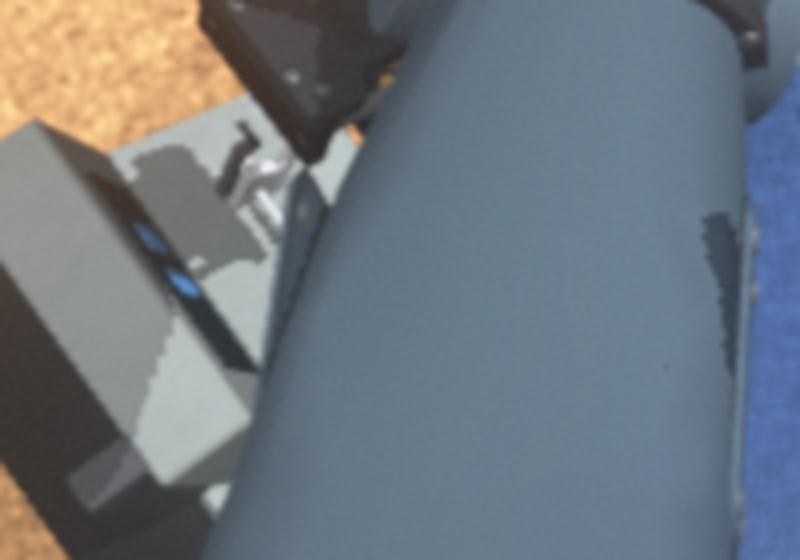

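```bash
cat > aim.py <<'E'
from h import *
O=np.array([.627,.2496,.1012]);Y=np.array([-.804,-.595,0]);X=np.array([-.487,.658,.574]);Z=np.cross(X,Y)
if __name__=="__main__":
    d=dict(np.load("w3.npz"));s=read_state();T=d["T"];R=s["tcp_rot"];p=s["position"]
    # top row of rim seen is the end face rim farthest/nearest; test candidates
    for a in(.066,.068,.07,.072,.074):
        print(a,[proj(d,T,p+R@np.array([a,b,c])).round(1) for b,c in((0,-.01),(0,.01),(-.01,0),(.01,0))])
    q=p-O;print("clip coords of TCP mm",(np.array([q@X,q@Y,q@Z])*1e3).round(1),"axes in clip",(np.array([X,Y,Z])@R).round(3))
    r=R.T@(O-p)*100;print("to seat, tool cm",r.round(2))
E
python3 aim.py
```

```text
0.066 [array([117.4, 258.2]), array([117.9, 257.7]), array([117.7, 236.1]), array([117.7, 279.7])]
0.068 [array([112.6, 258.2]), array([113.7, 257.7]), array([113.2, 236. ]), array([113.2, 279.8])]
0.07 [array([107.8, 258.2]), array([109.5, 257.7]), array([108.7, 236. ]), array([108.7, 279.9])]
0.072 [array([102.9, 258.2]), array([105.3, 257.7]), array([104.2, 235.9]), array([104.2, 280. ])]
0.074 [array([ 97.9, 258.2]), array([101. , 257.7]), array([ 99.6, 235.9]), array([ 99.7, 280. ])]
clip coords of TCP mm [ 16.8  -0.2 168.7] axes in clip [[-0.008  1.    -0.02 ]
 [ 1.     0.008  0.016]
 [ 0.016 -0.02  -1.   ]]
to seat, tool cm [-0.24 -1.35 16.9 ]
```

```bash
python3 -m jog '[{"tx":-0.1,"ty":-0.7,"tz":3,"roll":0,"jaw":0},{"tx":-0.1,"ty":-0.6,"tz":3.5,"roll":0,"jaw":0},{"tx":0,"ty":0,"tz":3,"roll":0,"jaw":0},{"tx":0,"ty":0,"tz":1.5,"roll":0,"jaw":0},{"tx":0,"ty":0,"tz":0,"roll":0,"jaw":0},{"tx":0,"ty":0,"tz":0,"roll":0,"jaw":0}]'
python3 aim.py | tail -5; python3 - <<'E'
from aim import *
s=read_state();d=capture("wrist");T=cam(d,s);e=capture("scene");Te=cam(e)
print(landmark_of("wrist","plunger_top")[:1],proj(d,T,O+.115*Y-.002*Z))
q=[("armB",O+.06*Y+.037*Z+.02*X),("prB",O+.053*Y+.021*Z-.022*X)]
for n,p in q: print(n,proj(d,T,p).round(1),proj(e,Te,p).round(1))
a=cv2.resize(d["img"][20:240,160:360],None,fx=2.7,fy=2.7,interpolation=cv2.INTER_CUBIC)
cv2.imwrite("pics/w4.png",a[:,:,::-1])
E
```

```text
time_s: 18.4
position: [0.6472, 0.2239, 0.1494]
tcp_rot: [[-0.794, -0.5, -0.346], [-0.608, 0.662, 0.439], [0.01, 0.559, -0.829]]
force: [0.1, -0.7, -0.5]
opening: 0.217
grasp_force: 29.9
0.074 [array([111.7, 239.2]), array([112.3, 240.5]), array([112. , 227.7]), array([112., 252.])]
clip coords of TCP mm [ 0.9 -0.9 58.2] axes in clip [[-0.007  1.    -0.019]
 [ 1.     0.008  0.017]
 [ 0.017 -0.019 -1.   ]]
to seat, tool cm [-0.01  0.02  5.82]
[{'point': [42.8, 256.8], 'p': 0.78}] [ 42.77935577 259.41390828]
armB [130.1 294.2] [252.1 319.5]
prB [140.6 222.2] [259.4 303.2]
```

View pics/w4.png

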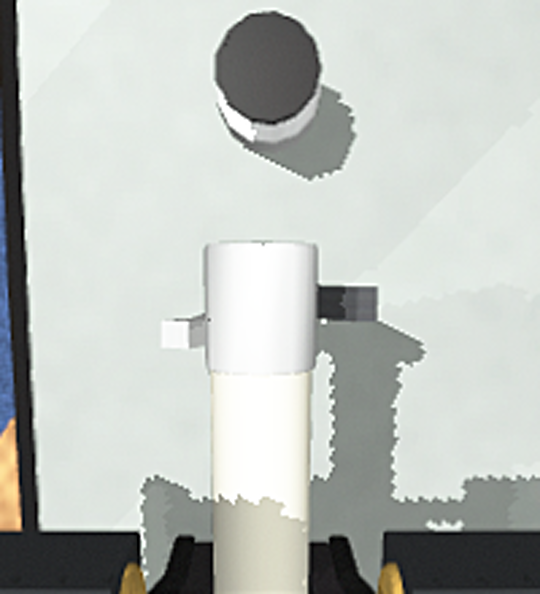

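```bash
python3 -m jog '[{"tx":0,"ty":0,"tz":2,"roll":0,"jaw":0},{"tx":0,"ty":0,"tz":1.5,"roll":0,"jaw":0},{"tx":0,"ty":0,"tz":0.5,"roll":0,"jaw":0},{"tx":0,"ty":0,"tz":0.4,"roll":0,"jaw":0},{"tx":0,"ty":0,"tz":0.4,"roll":0,"jaw":0},{"tx":0,"ty":0,"tz":0,"roll":0,"jaw":0}]'; python3 aim.py | tail -4
python3 -m jog '[{"tx":0,"ty":0,"tz":0.3,"roll":0,"jaw":0},{"tx":0,"ty":0,"tz":0.3,"roll":0,"jaw":0},{"tx":0,"ty":0,"tz":0,"roll":0,"jaw":0}]'; python3 aim.py | tail -4
```

```text
time_s: 19.15
position: [0.6294, 0.2455, 0.1083]
tcp_rot: [[-0.794, -0.499, -0.348], [-0.608, 0.661, 0.439], [0.011, 0.56, -0.828]]
force: [1.8, -1.7, 0.6]
opening: 0.218
grasp_force: 30.1
clip coords of TCP mm [0.2 0.5 8.5] axes in clip [[-0.007  1.    -0.017]
 [ 1.     0.007  0.019]
 [ 0.019 -0.017 -1.   ]]
to seat, tool cm [-0.06 -0.01  0.85]
time_s: 19.45
position: [0.6271, 0.2478, 0.1039]
tcp_rot: [[-0.794, -0.498, -0.349], [-0.608, 0.662, 0.439], [0.012, 0.56, -0.828]]
force: [0.8, -3.6, 5.5]
opening: 0.218
grasp_force: 30.1
clip coords of TCP mm [0.3 1.  3.1] axes in clip [[-0.007  1.    -0.017]
 [ 1.     0.007  0.019]
 [ 0.019 -0.017 -1.   ]]
to seat, tool cm [-0.1  -0.03  0.3 ]
```

```bash
python3 -m jog '[{"tx":-0.1,"ty":0,"tz":0.3,"roll":0,"jaw":0},{"tx":-0.1,"ty":0,"tz":0.2,"roll":0,"jaw":0},{"tx":0,"ty":0,"tz":0,"roll":0,"jaw":0}]'; python3 aim.py | tail -4
python3 -m jog '[{"tx":0,"ty":0,"tz":0.3,"roll":0,"jaw":0},{"tx":0,"ty":0,"tz":0,"roll":0,"jaw":0}]'; python3 aim.py | tail -4
```

```text
time_s: 19.75
position: [0.6272, 0.2482, 0.1034]
tcp_rot: [[-0.792, -0.5, -0.35], [-0.61, 0.662, 0.436], [0.014, 0.559, -0.829]]
force: [-2.6, -14.6, 19.7]
opening: 0.223
grasp_force: 30.1
clip coords of TCP mm [0.3 0.7 2.5] axes in clip [[-0.008  1.    -0.018]
 [ 1.     0.008  0.022]
 [ 0.022 -0.018 -1.   ]]
to seat, tool cm [-0.07 -0.02  0.25]
time_s: 19.95
position: [0.6272, 0.2488, 0.1026]
tcp_rot: [[-0.793, -0.5, -0.348], [-0.609, 0.662, 0.437], [0.012, 0.558, -0.83]]
force: [-1.9, -18.4, 26.1]
opening: 0.221
grasp_force: 30.1
clip coords of TCP mm [0.2 0.3 1.6] axes in clip [[-0.008  1.    -0.019]
 [ 1.     0.009  0.02 ]
 [ 0.02  -0.019 -1.   ]]
to seat, tool cm [-0.03 -0.02  0.16]
```

```bash
python3 - <<'E'
from aim import *
s=read_state();d=capture("wrist");T=cam(d,s);R=s["tcp_rot"];p=s["position"]
print(landmark_of("wrist","plunger_top")[:1],proj(d,T,O+.115*Y-.002*Z))
for a in(.066,.068,.07,.072): print(a,proj(d,T,p+R@np.array([a,0,-.01])))
a=cv2.resize(d["img"][0:240,160:360],None,fx=2.5,fy=2.5,interpolation=cv2.INTER_CUBIC)
e=capture("scene");b=cv2.resize(e["img"][230:330,260:340],None,fx=3.75,fy=6,interpolation=cv2.INTER_CUBIC)
b=cv2.resize(e["img"][235:330,262:337],(300,380),interpolation=cv2.INTER_CUBIC)
c=np.zeros((600,800,3),np.uint8);c[:,:500]=a;c[:380,500:]=b
cv2.imwrite("pics/w5.png",c[:,:,::-1])
E
```

```text
[{'point': [15.9, 257.0], 'p': 0.55}] [ 13.25026682 260.25418957]
0.066 [119.92755435 258.53687656]
0.068 [115.27577584 258.54264852]
0.07 [110.59661742 258.54837882]
0.072 [105.8904033  258.55406514]
```

View pics/w5.png

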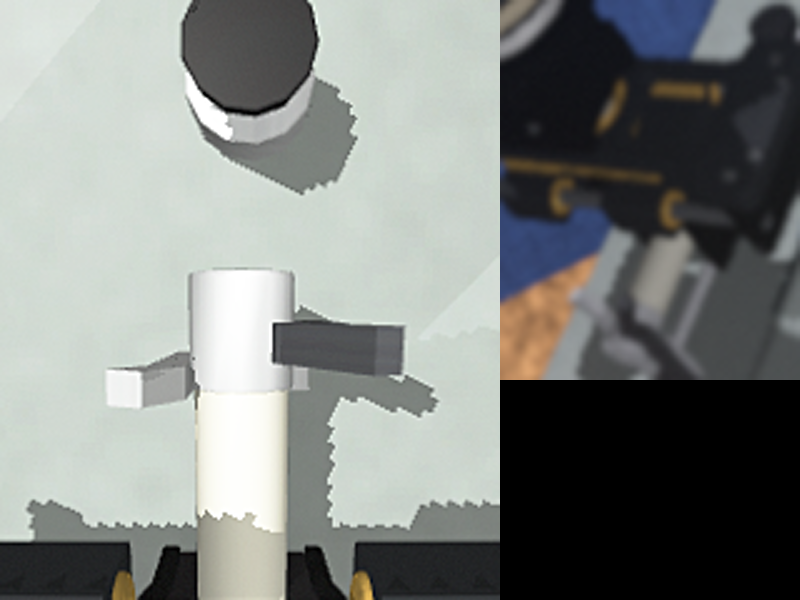

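```bash
python3 - <<'E'
from aim import *
s=read_state();d=capture("wrist");T=cam(d,s)
for dy in(0,-.0015,-.003):
  for dz in (0,.002):
    o=O+dy*Y+dz*Z
    P=lambda x,y,z:((proj(d,T,o+np.array([x,y,z])@np.array([X,Y,Z])/1e3)-[0,160])*2.5).round()
    print(dy,dz,"fuse end top",P(0,70,10),"nose edges z12",P(8,63.5,12),P(8,56.5,12),"prong top",P(-22,56,21),P(-22,50,21),"arm top",P(23,63.5,37),P(23,56.5,37),"plunger",P(0,115,-2))
E
```

```text
0 0 fuse end top [278. 248.] nose edges z12 [315. 292.] [355. 291.] prong top [359. 116.] [395. 117.] arm top [317. 404.] [366. 402.] plunger [ 33. 251.]
0 0.002 fuse end top [277. 248.] nose edges z12 [315. 293.] [355. 292.] prong top [360. 114.] [396. 115.] arm top [317. 407.] [367. 404.] plunger [ 29. 251.]
-0.0015 0 fuse end top [286. 248.] nose edges z12 [323. 292.] [363. 291.] prong top [368. 116.] [403. 117.] arm top [328. 404.] [376. 401.] plunger [ 42. 251.]
-0.0015 0.002 fuse end top [286. 247.] nose edges z12 [324. 293.] [364. 292.] prong top [369. 114.] [405. 115.] arm top [328. 406.] [377. 404.] plunger [ 38. 251.]
-0.003 0 fuse end top [295. 248.] nose edges z12 [332. 292.] [371. 291.] prong top [377. 117.] [412. 118.] arm top [338. 403.] [386. 401.] plunger [ 50. 250.]
-0.003 0.002 fuse end top [294. 247.] nose edges z12 [332. 292.] [372. 291.] prong top [378. 114.] [414. 115.] arm top [339. 406.] [387. 403.] plunger [ 46. 250.]
```

```bash
python3 -m jog '[{"tx":0,"ty":0,"tz":-0.3,"roll":0,"jaw":0},{"tx":-0.3,"ty":0,"tz":0,"roll":0,"jaw":0},{"tx":0,"ty":0,"tz":0,"roll":0,"jaw":0}]'; cat > end.py <<'E'
from aim import *
s=read_state();d=capture("wrist");T=cam(d,s)
m=trace("wrist","fuse")[0];r,c=np.nonzero(m["pixels"])
g=d["img"][:,:,:].astype(int).sum(2)[80:130,250:256].mean(1)
k=80+np.argmax(np.abs(np.diff(g)));print("end row mask",r.min(),"edge",k,g.round()[::2])
o=O-.0015*Y+.001*Z
for e in(0,1,2,3): print(e,proj(d,T,o+.001*(70+e)*Y+.01*Z).round(1))
q=s["position"]-o;print("TCP clip",(np.array([q@X,q@Y,q@Z])*1e3).round(1),s["force"].round(1))
E
python3 end.py
```

```text
time_s: 20.45
position: [0.6295, 0.25, 0.1026]
tcp_rot: [[-0.793, -0.499, -0.35], [-0.609, 0.662, 0.436], [0.014, 0.559, -0.829]]
force: [-0.7, -13.8, 18.0]
opening: 0.216
grasp_force: 30.1
end row mask 108 edge 107 [639. 639. 638. 638. 638. 637. 637. 642. 641. 641. 640. 638. 635. 638.
 729. 761. 759. 760. 760. 760. 760. 760. 760. 760. 760.]
0 [108.5 259.6]
1 [106.2 259.6]
2 [103.9 259.7]
3 [101.5 259.7]
TCP clip [-0.2 -0.8  0.8] [ -0.7 -13.8  18. ]
```

```bash
python3 -m jog '[{"tx":0,"ty":0,"tz":0.3,"roll":0,"jaw":0},{"tx":0,"ty":0,"tz":0,"roll":0,"jaw":0},{"tx":0,"ty":0,"tz":-0.5,"roll":0,"jaw":0},{"tx":0,"ty":0,"tz":0,"roll":0,"jaw":0}]';python3 end.py
python3 -m jog '[{"tx":0,"ty":0,"tz":0,"roll":0,"jaw":0.45},{"tx":0,"ty":0,"tz":0,"roll":0,"jaw":0.45},{"tx":0,"ty":0,"tz":0,"roll":0,"jaw":0.45},{"tx":0,"ty":0,"tz":0,"roll":0,"jaw":0.45},{"tx":0,"ty":0,"tz":0,"roll":0,"jaw":0.45}]';python3 end.py
```

```text
time_s: 20.95
position: [0.6309, 0.2512, 0.1026]
tcp_rot: [[-0.794, -0.499, -0.347], [-0.607, 0.662, 0.439], [0.011, 0.559, -0.829]]
force: [1.5, -8.0, 12.0]
opening: 0.219
grasp_force: 30.1
end row mask 107 edge 107 [638. 638. 639. 640. 640. 639. 641. 642. 644. 638. 637. 636. 633. 644.
 725. 760. 758. 759. 759. 759. 759. 759. 759. 759. 760.]
0 [104.2 259.4]
1 [101.9 259.4]
2 [ 99.6 259.4]
3 [ 97.2 259.4]
TCP clip [-0.  -2.6  0.8] [ 1.5 -8.  12. ]
time_s: 21.55
position: [0.6295, 0.2528, 0.1]
tcp_rot: [[-0.794, -0.498, -0.35], [-0.608, 0.662, 0.439], [0.013, 0.561, -0.828]]
force: [-1.4, 0.7, 0.1]
opening: 0.444
grasp_force: 0.0
end row mask 107 edge 107 [634. 634. 634. 635. 634. 635. 634. 635. 636. 634. 630. 628. 627. 637.
 734. 764. 763. 763. 762. 763. 763. 762. 762. 762. 762.]
0 [104.2 258.8]
1 [101.8 258.8]
2 [ 99.4 258.8]
3 [ 97.  258.8]
TCP clip [ 0.2 -2.4 -2.6] [-1.4  0.7  0.1]
```

```bash
python3 - <<'E'
from aim import *
s=read_state();d=capture("wrist");T=cam(d,s)
g=d["img"].astype(int).sum(2)
for c in(274,278,284,290): print(c,np.nonzero(g[110:165,c]<330)[0][[0,-1]]+110)
print("prong cols",[ (c,(np.nonzero(g[130:170,c]>690)[0]+130)[[0,-1]]) for c in(204,208,212) if (g[130:170,c]>690).any()])
pl=(g[0:60,225:290]<330);r,c=np.nonzero(pl);print("plunger",r.mean(),c.mean()+225,r.min(),r.max())
for dy in(0,-.0015,-.003):
    o=O+dy*Y+.001*Z
    P=lambda x,y,z:proj(d,T,o+np.array([x,y,z])@np.array([X,Y,Z])/1e3).round(1)
    print(dy,"fuse",P(0,70,10),"nose",P(8,63.5,12),P(8,56.5,12),"prong",P(-22,56,21),P(-22,50,21),"plunger",P(0,115,-2))
print(g[130:170:2,208])
E
```

```text
274 [119 135]
278 [118 135]
284 [118 136]
290 [118 136]
prong cols [(204, array([138, 152])), (208, array([138, 152])), (212, array([139, 152]))]
plunger 16.45654761904762 258.32261904761907 0 56
0 fuse [100.4 259.1] nose [115.8 277.5] [132.3 277.2] prong [133.7 204.5] [148.5 204.9] plunger [1.0e-01 2.6e+02]
-0.0015 fuse [104. 259.] nose [119.4 277.5] [135.8 277.1] prong [137.5 204.6] [152.2 205.1] plunger [  3.6 260. ]
-0.003 fuse [107.5 259. ] nose [122.9 277.4] [139.3 277.1] prong [141.2 204.7] [155.8 205.2] plunger [  7.1 260. ]
[620 618 614 631 694 727 724 724 724 723 723 732 609 625 614 612 618 617
 618 619]
```

```bash
python3 -m jog '[{"tx":0,"ty":0,"tz":0,"roll":0,"jaw":0},{"tx":0,"ty":0,"tz":0,"roll":0,"jaw":0},{"tx":0,"ty":0,"tz":0,"roll":0,"jaw":0},{"tx":0,"ty":0,"tz":0,"roll":0,"jaw":0},{"tx":0.15,"ty":0,"tz":0,"roll":0,"jaw":0},{"tx":0,"ty":0,"tz":0,"roll":0,"jaw":0}]'; python3 end.py
python3 -m jog '[{"tx":0,"ty":0,"tz":0,"roll":0,"jaw":0.45},{"tx":0,"ty":0,"tz":0,"roll":0,"jaw":0.45},{"tx":0,"ty":0,"tz":0,"roll":0,"jaw":0.45},{"tx":0,"ty":0,"tz":0,"roll":0,"jaw":0.45}]';python3 end.py
```

```text
time_s: 22.3
position: [0.6289, 0.2512, 0.1007]
tcp_rot: [[-0.794, -0.498, -0.348], [-0.608, 0.662, 0.439], [0.012, 0.56, -0.829]]
force: [0.4, 0.6, 0.2]
opening: 0.22
grasp_force: 29.7
end row mask 107 edge 107 [636. 635. 636. 636. 636. 637. 636. 638. 638. 641. 636. 637. 633. 634.
 736. 762. 761. 761. 761. 761. 761. 761. 761. 760. 760.]
0 [107.7 259.6]
1 [105.3 259.6]
2 [103.  259.6]
3 [100.6 259.7]
TCP clip [-0.2 -1.  -1.5] [0.4 0.6 0.2]
time_s: 22.8
position: [0.6288, 0.2514, 0.1006]
tcp_rot: [[-0.794, -0.498, -0.349], [-0.608, 0.662, 0.439], [0.012, 0.56, -0.828]]
force: [-0.0, 0.3, 0.1]
opening: 0.435
grasp_force: 0.0
end row mask 107 edge 107 [632. 633. 634. 634. 634. 634. 634. 635. 638. 638. 634. 635. 629. 627.
 740. 763. 762. 762. 762. 762. 762. 761. 761. 761. 762.]
0 [107.6 259.2]
1 [105.3 259.2]
2 [102.9 259.2]
3 [100.5 259.2]
TCP clip [ 0.  -1.  -1.7] [-0.   0.3  0.1]
```

```bash
python3 -m jog '[{"tx":0,"ty":0,"tz":-2,"roll":0,"jaw":0.45},{"tx":0,"ty":0,"tz":-3,"roll":0,"jaw":0.45},{"tx":0,"ty":0,"tz":-4,"roll":0,"jaw":0.45},{"tx":0,"ty":0,"tz":-2,"roll":0,"jaw":0.2},{"tx":4,"ty":0,"tz":0,"roll":0,"jaw":0},{"tx":4,"ty":0,"tz":0,"roll":0,"jaw":0},{"tx":3.6,"ty":0,"tz":0,"roll":0,"jaw":0},{"tx":0,"ty":0,"tz":0,"roll":0,"jaw":0}]'
python3 - <<'E'
from aim import *
s=read_state();o=O-.0015*Y+.001*Z;R=s["tcp_rot"]
print("to contact cm",(R.T@(o+.115*Y-.002*Z+.019*Z-s["position"])*100).round(2),s["opening"])
for c in("top","scene","wrist"):
    s=read_state();d=capture(c);T=cam(d,s);L=landmark_of(c,"plunger_top");print(c,[(l["point"],l["p"]) for l in L][:2],proj(d,T,o+.115*Y-.002*Z).round(1))
    L=landmark_of(c,"fuse");print(c,"fuse",[(l["point"],l["p"]) for l in L][:2],proj(d,T,o).round(1))
E
```

```text
time_s: 23.7
position: [0.5714, 0.1306, 0.1935]
tcp_rot: [[-0.795, -0.494, -0.352], [-0.606, 0.663, 0.439], [0.017, 0.562, -0.827]]
force: [1.0, 0.4, 0.1]
opening: 0.079
grasp_force: 0.0
to contact cm [-0.4  -0.04  9.35] 0.07917631196477354
top [([217.0, 181.8], 0.59), ([224.1, 322.8], 0.47)] [218.7 182.3]
top fuse [([176.6, 149.6], 0.76)] [174.6 150.4]
scene [([238.7, 329.1], 0.53)] [241.2 329.4]
scene fuse [([289.1, 301.6], 0.75)] [291.5 306.8]
wrist [([192.2, 256.3], 0.62)] [193.2 258.6]
wrist fuse [] [306.4 257.4]
```

```bash
python3 -m jog '[{"tx":-0.2,"ty":0,"tz":3,"roll":0,"jaw":0},{"tx":-0.1,"ty":0,"tz":3,"roll":0,"jaw":0},{"tx":0,"ty":0,"tz":2,"roll":0,"jaw":0},{"tx":0,"ty":0,"tz":0.8,"roll":0,"jaw":0},{"tx":0,"ty":0,"tz":0.5,"roll":0,"jaw":0},{"tx":0,"ty":0,"tz":0.5,"roll":0,"jaw":0},{"tx":0,"ty":0,"tz":0.5,"roll":0,"jaw":0},{"tx":0,"ty":0,"tz":0,"roll":0,"jaw":0}]'
python3 - <<'E'
from aim import *
s=read_state();o=O-.0015*Y+.001*Z;R=s["tcp_rot"]
print("from contact cm",(R.T@(o+.115*Y-.002*Z+.019*Z-s["position"])*100).round(2),s["opening"],s["force"]@R)
E
```

```text
time_s: 24.95
position: [0.5425, 0.1792, 0.1094]
tcp_rot: [[-0.794, -0.499, -0.347], [-0.608, 0.662, 0.439], [0.011, 0.56, -0.829]]
force: [-1.6, -3.9, 8.3]
opening: 0.01
grasp_force: 3.9
from contact cm [ 0.38  0.04 -0.76] 0.009816436876700535 [ 3.6904754   2.87664848 -8.05244082]
```

```bash
cat > f.py <<'E'
from aim import *
s=read_state();o=O-.0015*Y+.001*Z;R=s["tcp_rot"]
print("from contact cm",(R.T@(o+.115*Y-.002*Z+.019*Z-s["position"])*100).round(2),(s["force"]@R).round(1))
E
python3 -m jog '[{"tx":0,"ty":0,"tz":0.3,"roll":0,"jaw":0},{"tx":0,"ty":0,"tz":0,"roll":0,"jaw":0}]'; python3 f.py
python3 -m jog '[{"tx":0,"ty":0,"tz":0.3,"roll":0,"jaw":0},{"tx":0,"ty":0,"tz":0,"roll":0,"jaw":0}]'; python3 f.py
```

```text
time_s: 25.15
position: [0.5419, 0.18, 0.1079]
tcp_rot: [[-0.794, -0.5, -0.346], [-0.608, 0.662, 0.439], [0.01, 0.559, -0.829]]
force: [-1.5, -4.6, 9.1]
opening: 0.006
grasp_force: 4.4
from contact cm [ 0.39  0.04 -0.93] [ 4.1  2.8 -9. ]
time_s: 25.35
position: [0.5419, 0.1801, 0.1077]
tcp_rot: [[-0.794, -0.501, -0.345], [-0.608, 0.661, 0.439], [0.009, 0.558, -0.83]]
force: [-1.0, -11.2, 21.9]
opening: 0.007
grasp_force: 11.1
from contact cm [ 0.39  0.04 -0.96] [  7.8   5.3 -22.8]
```

```bash
python3 -m jog '[{"tx":0,"ty":0,"tz":0.1,"roll":0,"jaw":0},{"tx":0,"ty":0,"tz":0,"roll":0,"jaw":0},{"tx":0,"ty":0,"tz":0,"roll":0,"jaw":0}]'; python3 f.py
python3 -m jog '[{"tx":0,"ty":0,"tz":-1,"roll":0,"jaw":0},{"tx":0,"ty":0,"tz":-2,"roll":0,"jaw":0},{"tx":0,"ty":0,"tz":-3,"roll":0,"jaw":0},{"tx":0,"ty":0,"tz":-4,"roll":0,"jaw":0},{"tx":0,"ty":0,"tz":-4,"roll":0,"jaw":0},{"tx":0,"ty":0,"tz":-2,"roll":0,"jaw":0},{"tx":0,"ty":0,"tz":0,"roll":0,"jaw":0},{"tx":0,"ty":0,"tz":0,"roll":0,"jaw":0}]'
python3 - <<'E'
from aim import *
o=O-.0015*Y+.001*Z
for c in("top","scene","wrist"):
    s=read_state();d=capture(c);T=cam(d,s);L=landmark_of(c,"plunger_top");print(c,[(l["point"],l["p"]) for l in L][:1],proj(d,T,o+.115*Y-.002*Z).round(1))
    for n in("fuse","slim_fuse"): print(c,n,[(l["point"],l["p"]) for l in landmark_of(c,n)][:1],[(m["bbox"],m["p"]) for m in trace(c,n)][:1],proj(d,T,o).round(1))
E
```

```text
time_s: 25.65
position: [0.5419, 0.1801, 0.1077]
tcp_rot: [[-0.794, -0.501, -0.345], [-0.608, 0.661, 0.439], [0.008, 0.558, -0.83]]
force: [0.1, -12.3, 25.3]
opening: 0.009
grasp_force: 13.0
from contact cm [ 0.39  0.04 -0.96] [  7.6   5.9 -26.5]
time_s: 26.45
position: [0.595, 0.1123, 0.2346]
tcp_rot: [[-0.794, -0.498, -0.347], [-0.607, 0.662, 0.439], [0.011, 0.559, -0.829]]
force: [-0.6, 0.9, 0.7]
opening: 0.003
grasp_force: 0.0
top [([216.9, 178.5], 0.67)] [218.7 182.3]
top fuse [([176.6, 151.2], 0.83)] [([131.6, 145.7, 43.0, 59.0], 0.71)] [174.6 150.4]
top slim_fuse [([221.5, 320.5], 0.71)] [([319.5, 196.5, 8.5, 35.9], 0.81)] [174.6 150.4]
scene [([288.2, 306.6], 0.58)] [241.2 329.4]
scene fuse [([289.4, 305.7], 0.69)] [([284.9, 256.5, 39.4, 70.5], 0.96)] [291.5 306.8]
scene slim_fuse [([311.7, 348.6], 0.52)] [] [291.5 306.8]
wrist [([179.6, 255.2], 0.75)] [180.  257.9]
wrist fuse [] [] [278.6 257.1]
wrist slim_fuse [] [([248.4, 168.8, 23.8, 26.9], 0.17)] [278.6 257.1]
```

```bash
python3 - <<'E'
from aim import *
o=O-.0015*Y+.001*Z
for c in("top","scene"):
    d=capture(c);T=cam(d);m=trace(c,"fuse")[0]["pixels"];r,q=np.nonzero(m);P=np.c_[r,q].astype(float);mu=P.mean(0);V=np.linalg.svd(P-mu,full_matrices=False)[2][0];a=(P-mu)@V
    print(c,"ends",(mu+V*a.min()).round(1),(mu+V*a.max()).round(1),"pred",[proj(d,T,o+k*Y).round(1) for k in(-.07,.07)])
    r,v=ray(d,T,mu);
E
```

```text
Traceback (most recent call last):
IndexError: list index out of range
```

```bash
python3 - <<'E'
from aim import *
o=O-.0015*Y+.001*Z
for c in("top","scene","top","scene"):
    d=capture(c);T=cam(d);t=trace(c,"fuse")
    if not t: continue
    m=t[0]["pixels"];r,q=np.nonzero(m);P=np.c_[r,q].astype(float);mu=P.mean(0);V=np.linalg.svd(P-mu,full_matrices=False)[2][0];a=(P-mu)@V
    print(c,"ends",(mu+V*a.min()).round(1),(mu+V*a.max()).round(1),"pred",[proj(d,T,o+k*Y).round(1) for k in(-.07,.07)])
E
```

```text
top ends [146.8 131.9] [201.7 171.7] pred [array([148.4, 131. ]), array([201.1, 169.9])]
scene ends [259.3 319.9] [326.7 290.7] pred [array([326.2, 291.5]), array([259.6, 320.7])]
top ends [149.9 133.5] [200.7 171.5] pred [array([148.4, 131. ]), array([201.1, 169.9])]
scene ends [259.5 319.5] [326.5 290.8] pred [array([326.2, 291.5]), array([259.6, 320.7])]
```

Both ends match the seated pose, and the plunger is back up.

```bash
python3 -c "
from rig import *;print(hand_in())"
```

```text
the job is handed in; nothing more can be done
None
```

The job is handed in at about 27 s: the thick fuse is seated and centred in the clip and released, the plunger was pressed to its stop and is back up, and the slim fuse was never touched.

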